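# Find the fullest tea tin

## Robot

A 7-joint arm with a two-finger parallel gripper is mounted at the origin on the work surface. World frame = base frame: x ahead of the robot, y to its left, z up, the work surface at z = 0. Lengths are in m, angles in rad, forces in N, time in s.
With the tool pointing down it reaches from about 0.425 to 0.95 m from the base axis. Payload 4.7 kg.
Tool frame: the origin (TCP) lies at the very end of the fingers, on their centre line; the grasp point (between the pads) lies 19 mm behind it (grip_depth is the distance from the TCP to the grasp point, in m); z points along the fingers, y is the line along which they close (so a half turn about z gives the same grasp; the last joint's range is limited). The gripper opens to 87 mm and grips with 3 to 60 N. Pads are 19 mm wide; open, the fingers measure 117 mm over their backs; the gripper's body (75 mm by 190 mm) begins 51 mm behind the grasp point.
Start: joints at [1.228, 0.469, -0.049, 1.532, 0.024, 1.141, -0.082], TCP at [0.208, -0.642, 0.223] pointing down, gripper open.
Joint ranges: [-2.59, 2.59], [-0.33, 1.99], [-1.39, 1.29], [0.1, 2.45], [-1.04, 4.18], [0.21, 1.99], [-2.66, 2.66]. Speed limits (rad/s): [2.57, 2.57, 3.14, 3.14, 3.14, 3.14, 3.14].

## Interface

Orientations are given as a rotation vector (axis times angle).
In Python, from cell import * gives the robot as it stands. The module is installed in compiled form; this text tells all that it offers.
- The arm moves only by the tool servo_tool, never from a script. Its argument "commands" is a list of rows, each a list of 5 numbers: the shift along the tool's x, y, z as a fraction of full scale, then the turn about the tool's z as a fraction of full scale, then the opening, from 0 (shut) to 1 (fully open). A call has 1 to 20 rows; each row shifts and turns the commanded pose from where the row before left it, along the tool's axes as they then stand; what a row does not reach is not made up. Full scale, the value 1, is 25 mm for a shift and 8 degrees for a turn. A row lasts 1/10 s, in which the tool goes at most 50 mm and 8.59 degrees, less where a joint would pass 70% of its speed; a pose out of reach is approached as far as the arm can. A call with a number of a shift or a turn outside -1 to 1 is refused whole. A call with a gripper value outside its range is refused whole. The fingers move at their own pace and stop on an object; the grip force is fixed at half the most. Time passes only in rows, so rows that do not move let the fingers close. It gives the time, the measured TCP pose, the force, the opening and the grip force at its end, in the units of the state.
- sense(): the state, without advancing time (a new reading comes with each control period).
- capture(name): name is "scene" or "top" or "wrist"; returns the picture (384x512x3 uint8, red, green, blue); there is no depth.
- camera_info(name): a dict with "fx", "fy", "cx", "cy" (pixels), "dist" ([k1, k2, p1, p2, k3] as OpenCV has them; the pictures are not rectified), "position" and "orientation" of the camera in the world. Camera axes: x right, y up, looking along -z (the intrinsics and any distortion apply to the point x, -y, -z); pixel columns grow to the right and rows downward; lengths in m; the calibration is good to about 2 mm. A picture is of the moment at which its call begins: read the wrist's pose just before it. camera_info takes no time and is no camera call; for the wrist camera it gives the pose at the moment of the call.
- finish_job(): hands the job in; it is judged then, once.
The state is a dict: "time": time; "q": joint angles; "qvel": joint speeds; "tau": joint torques, N m; "tool_pos": TCP position; "eef_rot": TCP orientation; "contact_force": force on the tool from outside, world axes, zero at the start; "ft_torque": the same for the moment, N m; "opening": opening from 0.0 (shut) to 1.0 (fully open); "grasp_force": force on a finger pad.
Only numpy, scipy, OpenCV 4.12 (cv2) and the standard library are available. Lean on these libraries where they do the work, as an engineer would, in place of code of your own. Each camera call takes 0.05 s, during which the arm holds its last target. There are 200 camera calls.

## Task

Fold the tea box's lid open until it stands straight up, and leave it there. Then heft the three identical tins one after the other, from the robot's left to its right, lifting each clear of the box floor and setting it back upright in its own compartment (the last need not go back if it is the heaviest). Finish while holding the heaviest upright in the gripper above the box, its bottom about 10 cm above the rim, never letting go; the other two tins stay in their compartments, the lid stays up, and nothing else on the counter is disturbed.

Things in the scene. Friction and masses are not known exactly. Their poses are not given: they have to be found in the camera images.
- tea_box: pale wooden box, fixed, 180 (x) by 320 (y) by 100 mm tall, walls and floor 8 mm thick; origin: centre of its underside, z up, front (-x) towards the robot. Two dividers 6 mm thick and only 45 mm tall at y = +52 and -52 mm make three compartments along y, centres y = +103 (robot's left), 0, -103 mm; one tin stands on the floor near the middle of each
- lid (a joint): angle of the navy lid about its hinge, rad: 0 = closed flat on the box, 1.57 = upright, 2.0 = end stop. It starts closed or ajar (0 to 0.6). The hinge is stiff: the lid stays at any angle it is left at, and takes about 2 to 5 N at the knob to move
- lid_hinge (a point): point on the hinge axis, at the middle of the box's far (+x) top edge, 100 mm above the counter; the axis runs along the box's y
- lid_knob (a point): centre of the brass knob on the free edge of the 180 x 320 x 9 mm lid: a barrel 24 mm in diameter, 28 mm long, flat ends along the box's y, centre 26 mm out from the edge, 206 mm from the hinge and 4.5 mm above the lid's underside. Points to the box's -x when closed, straight up when the lid is upright. Pinched on its ends it can turn between the pads as the lid swings
- tin_a: one of three identical-looking closed tea tins, orange-red with brass lid and pale band; round, 54 mm diameter, 85 mm tall; origin at the centre of its underside, z up. Weighs 0.1 to 0.6 kg; one tin is at least 0.1 kg heavier than both others, it can stand in any compartment
- tin_b: one of three identical-looking closed tea tins, orange-red with brass lid and pale band; round, 54 mm diameter, 85 mm tall; origin at the centre of its underside, z up. Weighs 0.1 to 0.6 kg; one tin is at least 0.1 kg heavier than both others, it can stand in any compartment
- tin_c: one of three identical-looking closed tea tins, orange-red with brass lid and pale band; round, 54 mm diameter, 85 mm tall; origin at the centre of its underside, z up. Weighs 0.1 to 0.6 kg; one tin is at least 0.1 kg heavier than both others, it can stand in any compartment
- spice_red: bystander: spice jar with red cap, 44 mm diameter, 103 mm tall; origin under its centre
- spice_orange: bystander: spice jar with orange cap, same size
- spice_green: bystander: green spice jar with white cap, same size
- mug: bystander: white mug, 80 mm diameter, 90 mm tall; origin under its centre
- tumbler: bystander: glass tumbler, 72 mm diameter, 95 mm tall; origin under its centre
- teaspoon: bystander: spoon lying flat, 140 mm long; origin under its middle

How it is judged:
On the way, in this order (a step that is already met when the one before it is completed fails the run):
1. the lid stands upright, within 0.19 rad (11 degrees) (value of joint lid between 1.38 and 1.76 rad), for 0.2 s.
2. the left tin is lifted clear of the box floor above its own compartment while the other two stand in theirs (((y of tin_a in the frame of tea_box between 0.05 and 0.16 m and x of tin_a in the frame of tea_box between -0.09 and 0.09 m and z of tin_a in the frame of tea_box above 0.023 m) or (y of tin_b in the frame of tea_box between 0.05 and 0.16 m and x of tin_b in the frame of tea_box between -0.09 and 0.09 m and z of tin_b in the frame of tea_box above 0.023 m) or (y of tin_c in the frame of tea_box between 0.05 and 0.16 m and x of tin_c in the frame of tea_box between -0.09 and 0.09 m and z of tin_c in the frame of tea_box above 0.023 m)) and ((y of tin_a in the frame of tea_box between -0.05 and 0.05 m and x of tin_a in the frame of tea_box between -0.09 and 0.09 m and z of tin_a in the frame of tea_box below 0.016 m) or (y of tin_b in the frame of tea_box between -0.05 and 0.05 m and x of tin_b in the frame of tea_box between -0.09 and 0.09 m and z of tin_b in the frame of tea_box below 0.016 m) or (y of tin_c in the frame of tea_box between -0.05 and 0.05 m and x of tin_c in the frame of tea_box between -0.09 and 0.09 m and z of tin_c in the frame of tea_box below 0.016 m)) and ((y of tin_a in the frame of tea_box between -0.16 and -0.05 m and x of tin_a in the frame of tea_box between -0.09 and 0.09 m and z of tin_a in the frame of tea_box below 0.016 m) or (y of tin_b in the frame of tea_box between -0.16 and -0.05 m and x of tin_b in the frame of tea_box between -0.09 and 0.09 m and z of tin_b in the frame of tea_box below 0.016 m) or (y of tin_c in the frame of tea_box between -0.16 and -0.05 m and x of tin_c in the frame of tea_box between -0.09 and 0.09 m and z of tin_c in the frame of tea_box below 0.016 m))), for 0.2 s.
3. the middle tin is lifted clear of the box floor above its own compartment while the other two stand in theirs (((y of tin_a in the frame of tea_box between 0.05 and 0.16 m and x of tin_a in the frame of tea_box between -0.09 and 0.09 m and z of tin_a in the frame of tea_box below 0.016 m) or (y of tin_b in the frame of tea_box between 0.05 and 0.16 m and x of tin_b in the frame of tea_box between -0.09 and 0.09 m and z of tin_b in the frame of tea_box below 0.016 m) or (y of tin_c in the frame of tea_box between 0.05 and 0.16 m and x of tin_c in the frame of tea_box between -0.09 and 0.09 m and z of tin_c in the frame of tea_box below 0.016 m)) and ((y of tin_a in the frame of tea_box between -0.05 and 0.05 m and x of tin_a in the frame of tea_box between -0.09 and 0.09 m and z of tin_a in the frame of tea_box above 0.023 m) or (y of tin_b in the frame of tea_box between -0.05 and 0.05 m and x of tin_b in the frame of tea_box between -0.09 and 0.09 m and z of tin_b in the frame of tea_box above 0.023 m) or (y of tin_c in the frame of tea_box between -0.05 and 0.05 m and x of tin_c in the frame of tea_box between -0.09 and 0.09 m and z of tin_c in the frame of tea_box above 0.023 m)) and ((y of tin_a in the frame of tea_box between -0.16 and -0.05 m and x of tin_a in the frame of tea_box between -0.09 and 0.09 m and z of tin_a in the frame of tea_box below 0.016 m) or (y of tin_b in the frame of tea_box between -0.16 and -0.05 m and x of tin_b in the frame of tea_box between -0.09 and 0.09 m and z of tin_b in the frame of tea_box below 0.016 m) or (y of tin_c in the frame of tea_box between -0.16 and -0.05 m and x of tin_c in the frame of tea_box between -0.09 and 0.09 m and z of tin_c in the frame of tea_box below 0.016 m))), for 0.2 s.
4. the right tin is lifted clear of the box floor above its own compartment while the other two stand in theirs (((y of tin_a in the frame of tea_box between 0.05 and 0.16 m and x of tin_a in the frame of tea_box between -0.09 and 0.09 m and z of tin_a in the frame of tea_box below 0.016 m) or (y of tin_b in the frame of tea_box between 0.05 and 0.16 m and x of tin_b in the frame of tea_box between -0.09 and 0.09 m and z of tin_b in the frame of tea_box below 0.016 m) or (y of tin_c in the frame of tea_box between 0.05 and 0.16 m and x of tin_c in the frame of tea_box between -0.09 and 0.09 m and z of tin_c in the frame of tea_box below 0.016 m)) and ((y of tin_a in the frame of tea_box between -0.05 and 0.05 m and x of tin_a in the frame of tea_box between -0.09 and 0.09 m and z of tin_a in the frame of tea_box below 0.016 m) or (y of tin_b in the frame of tea_box between -0.05 and 0.05 m and x of tin_b in the frame of tea_box between -0.09 and 0.09 m and z of tin_b in the frame of tea_box below 0.016 m) or (y of tin_c in the frame of tea_box between -0.05 and 0.05 m and x of tin_c in the frame of tea_box between -0.09 and 0.09 m and z of tin_c in the frame of tea_box below 0.016 m)) and ((y of tin_a in the frame of tea_box between -0.16 and -0.05 m and x of tin_a in the frame of tea_box between -0.09 and 0.09 m and z of tin_a in the frame of tea_box above 0.023 m) or (y of tin_b in the frame of tea_box between -0.16 and -0.05 m and x of tin_b in the frame of tea_box between -0.09 and 0.09 m and z of tin_b in the frame of tea_box above 0.023 m) or (y of tin_c in the frame of tea_box between -0.16 and -0.05 m and x of tin_c in the frame of tea_box between -0.09 and 0.09 m and z of tin_c in the frame of tea_box above 0.023 m))), for 0.2 s.
At the end, for the whole second after the job is handed in: one tin held still by the fingers, upright within 0.3 rad, over the box, underside over 170 mm above the counter; lid within 0.19 rad of upright; the other two upright, released, within 55 mm of their starts and each weighing under 3.3 N (which only the heaviest exceeds) (all of step 1 and ((height (world z) of tin_a above 0.17 m and angle between tin_a's own z axis and vertical below 0.3 rad and x of tin_a in the frame of tea_box between -0.14 and 0.14 m and y of tin_a in the frame of tea_box between -0.21 and 0.21 m and contact force between the fingers and tin_a above 1 N and contact force between tin_a and tea_box below 0.3 N and linear speed of each of tin_a, tin_b, tin_c below 0.05 m/s and distance of each of tin_b, tin_c from where it was at the start of the episode below 0.055 m and angle between each of tin_b, tin_c's own z axis and vertical below 0.2 rad and contact force between the fingers and tin_b below 0.3 N and contact force between tin_b and tea_box between 0.5 and 3.3 N and contact force between the fingers and tin_c below 0.3 N and contact force between tin_c and tea_box between 0.5 and 3.3 N) or (height (world z) of tin_b above 0.17 m and angle between tin_b's own z axis and vertical below 0.3 rad and x of tin_b in the frame of tea_box between -0.14 and 0.14 m and y of tin_b in the frame of tea_box between -0.21 and 0.21 m and contact force between the fingers and tin_b above 1 N and contact force between tin_b and tea_box below 0.3 N and linear speed of each of tin_b, tin_a, tin_c below 0.05 m/s and distance of each of tin_a, tin_c from where it was at the start of the episode below 0.055 m and angle between each of tin_a, tin_c's own z axis and vertical below 0.2 rad and contact force between the fingers and tin_a below 0.3 N and contact force between tin_a and tea_box between 0.5 and 3.3 N and contact force between the fingers and tin_c below 0.3 N and contact force between tin_c and tea_box between 0.5 and 3.3 N) or (height (world z) of tin_c above 0.17 m and angle between tin_c's own z axis and vertical below 0.3 rad and x of tin_c in the frame of tea_box between -0.14 and 0.14 m and y of tin_c in the frame of tea_box between -0.21 and 0.21 m and contact force between the fingers and tin_c above 1 N and contact force between tin_c and tea_box below 0.3 N and linear speed of each of tin_c, tin_a, tin_b below 0.05 m/s and distance of each of tin_a, tin_b from where it was at the start of the episode below 0.055 m and angle between each of tin_a, tin_b's own z axis and vertical below 0.2 rad and contact force between the fingers and tin_a below 0.3 N and contact force between tin_a and tea_box between 0.5 and 3.3 N and contact force between the fingers and tin_b below 0.3 N and contact force between tin_b and tea_box between 0.5 and 3.3 N))); the arm keeps its last pose, push and grip.
It fails at once if a bystander is moved by more than 30 mm (distance of any of spice_red, spice_orange, spice_green, mug, tumbler, teaspoon from where it was at the start of the episode above 0.03 m).
It also fails if it takes over 72 s, if anything falls off the work surface, if the arm or the gripper's body presses on something with over 40 N, if the wrist force passes 120 N, or if a joint passes its speed limit or range.

## Working session

There is one attempt and no reset: what is moved stays moved. The work goes in short steps, Python scripts to look and compute and a tool call to move; the robot and the scene stay as the last step left them, time stands still between calls to the robot, and variables do not carry over. Pictures are saved under pics/ and viewed, at most 10 in all, crops included, and the job is handed in when it is done.

Besides the shell and the picture viewer there is one more tool, called after "Emit:" as a command line: name --pt "numbers of a row" for each row, then --argument value for the rest. servo_tool: Moves the arm, as the interface text tells. Its arguments: {"type":"object","properties":{"commands":{"type":"array"}},"required":["commands"]}

```bash
mkdir -p pics; python3 - <<'E'
from cell import *
import cv2
s=sense(); print(s)
for n in ("scene","top"):
    im=capture(n); cv2.imwrite(f"pics/{n}0.png",im[:,:,::-1]); print(n,camera_info(n))
E
```

```text
{'time': 0.0, 'q': array([ 1.22808692,  0.46942416, -0.04859891,  1.53371447,  0.02407238,
        1.1410085 , -0.08225191]), 'qvel': array([ 1.50771460e-03, -2.26181737e-03,  1.02977419e-03, -5.45967637e-04,
        3.02489379e-03, -7.12104520e-05, -9.45397616e-04]), 'tau': array([ 1.25146644e-04, -5.07968044e+01, -8.01966107e-02, -2.36152589e+01,
       -6.12381916e-02,  3.79899004e-02,  1.64342041e-04]), 'tool_pos': array([ 0.2081901 , -0.64144385,  0.2215024 ]), 'eef_rot': array([-3.10106844e+00, -4.90719634e-01,  5.56092539e-04]), 'contact_force': array([-0.1030126 , -0.56325503,  0.66793287]), 'ft_torque': array([0.03973568, 0.02586091, 0.0006586 ]), 'grasp_force': 0.0, 'opening': 0.9988967738908303}
scene {'fx': 391.6748484371015, 'fy': 391.6748484371015, 'cx': 248.255988044263, 'cy': 194.08335648463432, 'dist': array([-0.10551242,  0.        ,  0.        ,  0.        ,  0.        ]), 'position': array([1.58935627, 0.09993979, 1.00730869]), 'orientation': array([0.66733551, 0.72542573, 1.53407082])}
top {'fx': 492.2762233136753, 'fy': 492.2762233136753, 'cx': 255.0016739648141, 'cy': 191.21687702389784, 'dist': array([0.04429307, 0.        , 0.        , 0.        , 0.        ]), 'position': array([ 0.25860723, -0.01193366,  1.41988534]), 'orientation': array([ 0.11807634, -0.12747249, -1.58336385])}
```

View pics/scene0.png

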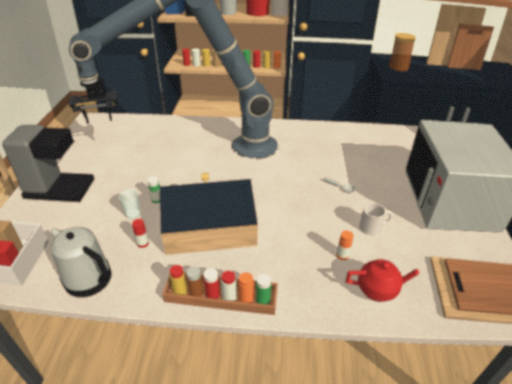

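View pics/top0.png

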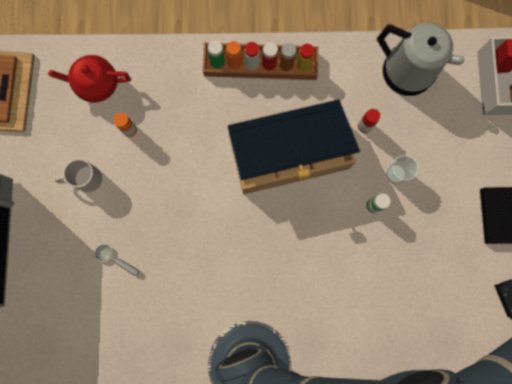

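```bash
cat > h.py <<'E'
import numpy as np, cv2
from scipy.spatial.transform import Rotation as R
from cell import *
def ray(n,px,ci=None):
    c=ci or camera_info(n); K=np.array([[c['fx'],0,c['cx']],[0,c['fy'],c['cy']],[0,0,1]])
    u=cv2.undistortPoints(np.array([[px]],float),K,c['dist'])[0,0]
    return c['position'],R.from_rotvec(c['orientation']).apply([u[0],-u[1],-1])
def onz(n,px,z,ci=None):
    p,d=ray(n,px,ci); return p+d*(z-p[2])/d[2]
def two(n1,p1,n2,p2):
    a,d=ray(n1,p1); b,e=ray(n2,p2); A=np.stack([d,-e],1); t=np.linalg.lstsq(A,b-a,rcond=None)[0]
    x,y=a+d*t[0],b+e*t[1]; return (x+y)/2,np.linalg.norm(x-y)
def big(mask,near):
    k,l,st,c=cv2.connectedComponentsWithStats(mask.astype(np.uint8))
    i=min(range(1,k),key=lambda i:np.hypot(*(c[i]-near))-(1e3 if 0 else 0)+ (1e4 if st[i,4]<15 else 0)); return (l==i).astype(np.uint8),c[i],st[i]
def quad(m):
    c=max(cv2.findContours(m,cv2.RETR_EXTERNAL,cv2.CHAIN_APPROX_NONE)[0],key=cv2.contourArea); h=cv2.convexHull(c)
    for e in np.arange(2,15,.5):
        q=cv2.approxPolyDP(h,e,True)[:,0]
        if len(q)<=4: return q
E
cat > m1.py <<'E'
from h import *
for n,near,kn in (("top",(293,140),(303,172)),("scene",(208,207),(206,177))):
    im=cv2.imread(f"pics/{n}0.png"); b,g,r=[im[:,:,i].astype(int) for i in range(3)]; hsv=cv2.cvtColor(im,cv2.COLOR_BGR2HSV)
    m,c,st=big((b>r+8)&(im.max(2)<90),near); q=quad(m); print(n,c,st); 
    print("navy",q.tolist())
    y=(hsv[:,:,0]>12)&(hsv[:,:,0]<28)&(hsv[:,:,1]>120)&(hsv[:,:,2]>130)
    m,c,st=big(y,kn); print("knob",c,st)
    x0,y0=(225,95) if n=="top" else (150,165)
    cv2.imwrite(f"pics/{n}crop.png",cv2.resize(im[y0:y0+105,x0:x0+140],None,fx=5,fy=5,interpolation=cv2.INTER_CUBIC))
E
python3 m1.py; python3 -c "
import cv2,numpy as np
a=cv2.imread('pics/topcrop.png');b=cv2.imread('pics/scenecrop.png')
cv2.imwrite('pics/both.png',cv2.resize(np.vstack([a,b]),(400,600)))"
```

```text
top [291.62734932 138.9316267 ] [ 229  101  129   77 6172]
navy [[338, 101], [357, 150], [242, 177], [229, 126]]
knob [302.91346154 171.63461538] [297 166  13  11 104]
scene [206.38522495 205.62576687] [ 160  181   95   51 3912]
navy [[249, 182], [254, 222], [163, 231], [162, 188]]
knob [204.63636364 176.45454545] [202 174   6   7  33]
```

View pics/topcrop.png

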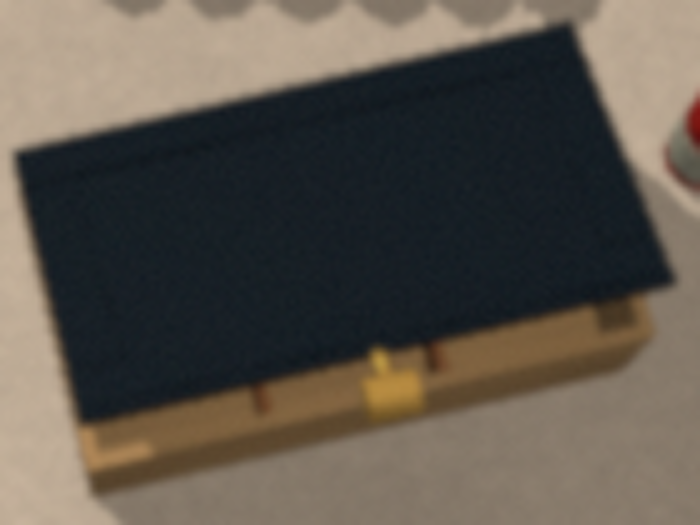

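View pics/scenecrop.png

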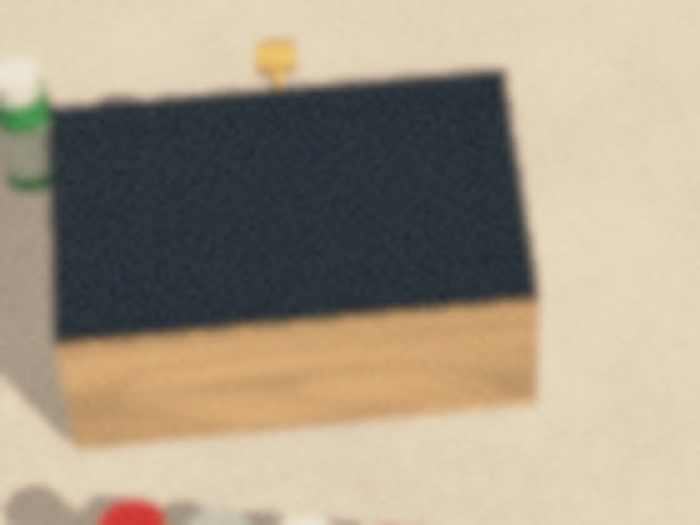

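```bash
python3 - <<'E'
from h import *
np.set_printoptions(precision=4,suppress=True)
k,e=two("top",(303.2,173.),"scene",(204.8,175.)); print("knob",k,e)
T=lambda c:(225+(c[0]+.5)/5-.5,95+(c[1]+.5)/5-.5); S=lambda c:(150+(c[0]+.5)/5-.5,165+(c[1]+.5)/5-.5)
bl=onz("scene",S((535,402)),0); br=onz("scene",S((78,445)),0); print("back bottom L?",bl,br,np.linalg.norm(bl-br))
tl=onz("scene",S((537,297)),.1); tr=onz("scene",S((58,339)),.1); print("hinge ends",tl,tr,np.linalg.norm(tl-tr))
hl,e1=two("top",T((18,152)),"scene",S((537,297)));hr,e2=two("top",T((570,24)),"scene",S((58,339)));print("two far",hl,e1,hr,e2,np.linalg.norm(hl-hr))
fl,e1=two("top",T((82,418)),"scene",S((503,72)));fr,e2=two("top",T((675,281)),"scene",S((52,106)));print("two near",fl,e1,fr,e2,np.linalg.norm(fl-fr),np.linalg.norm(fl-hl),np.linalg.norm(fr-hr))
f0=onz("top",T((97,492)),0); print("front left bottom",f0)
for a,b in((bl,br),(tl,tr),(hl,hr),(fl,fr)):
    d=a-b; print("yaw",np.degrees(np.arctan2(-d[0],d[1])),(a+b)/2)
E
```

```text
knob [ 0.498  -0.1446  0.1844] 0.0004235903449982289
back bottom L? [0.645  0.0507 0.    ] [ 0.7123 -0.2598  0.    ] 0.3177168108083925
hinge ends [0.6432 0.0506 0.1   ] [ 0.7094 -0.2598  0.1   ] 0.3173305758985039
two far [0.6507 0.0501 0.1072] 0.0016775093825695338 [ 0.7184 -0.2567  0.1093] 0.0012109955664186805 0.31421884461518235
two near [0.4896 0.015  0.1702] 0.0009233574122704437 [ 0.5565 -0.2936  0.1725] 0.001268755542149063 0.31572505126509814 0.17653095068693475 0.1776325467515827
front left bottom [0.4771 0.0099 0.    ]
yaw 12.229098986111925 [ 0.6786 -0.1046  0.    ]
yaw 12.04859066434065 [ 0.6763 -0.1046  0.1   ]
yaw 12.436657843001473 [ 0.6846 -0.1033  0.1082]
yaw 12.231428785186813 [ 0.5231 -0.1393  0.1713]
```

Emit:
servo_tool --pt "0.5 -0.5 0 0.36 0.7" --pt "0.8 -0.9 0 0.36 0.7" --pt "0.9 -1 0 0 0.7" --pt "0.9 -1 0 0 0.7" --pt "0.9 -1 0 0 0.7" --pt "0.9 -1 0 0 0.7" --pt "0.9 -1 0 0 0.7" --pt "0.9 -1 0 0 0.7" --pt "0.9 -1 0 0 0.7" --pt "0.9 -1 0 0 0.7" --pt "0.9 -1 0 0 0.7" --pt "0.9 -1 0 0 0.7" --pt "0.9 -1 0 0 0.7" --pt "0.9 -1 0 0 0.7" --pt "0.9 -1 0 0 0.7" --pt "0.9 -1 0 0 0.7" --pt "0.5 -0.5 0 0 0.7" --pt "0 0 0 0 0.7" --pt "0 0 0 0 0.7"

```text
time: 2.0
tool_pos: [0.4727, -0.1762, 0.2222]
eef_rot: [3.124, 0.334, -0.002]
contact_force: [-0.8, -0.3, -0.2]
opening: 0.699
grasp_force: 0.0
```

Emit:
servo_tool --pt "0.62 -0.52 0 0 0.7" --pt "0.62 -0.52 0 0 0.7" --pt "0 0 0 0 0.7" --pt "0 0 0 0 0.7"

```text
time: 2.4
tool_pos: [0.4971, -0.1453, 0.2223]
eef_rot: [3.123, 0.332, -0.002]
contact_force: [-0.4, -0.6, -0.4]
opening: 0.7
grasp_force: 0.0
```

```bash
python3 - <<'E'
from h import *
c=camera_info("wrist"); s=sense(); im=capture("wrist")[:,:,::-1].copy(); cv2.imwrite("pics/w1.png",im)
print(s['tool_pos'],s['opening'],c)
hsv=cv2.cvtColor(im,cv2.COLOR_BGR2HSV)
p=np.array([.4975,-.1443,.186]); K=np.array([[c['fx'],0,c['cx']],[0,c['fy'],c['cy']],[0,0,1]])
q=R.from_rotvec(c['orientation']).inv().apply(p-c['position'])*[1,-1,-1]; print(cv2.projectPoints(q[None],np.zeros(3),np.zeros(3),K,c['dist'])[0].ravel())
E
```

```text
[ 0.49712926 -0.14531822  0.22226386] 0.6995742613722726 {'fx': 345.31460634049347, 'fy': 345.31460634049347, 'cx': 254.4524580225091, 'cy': 192.84939012689, 'dist': array([-0.02031459,  0.        ,  0.        ,  0.        ,  0.        ]), 'position': array([ 0.5662177 , -0.13110722,  0.3846624 ]), 'orientation': array([-0.22182943,  0.18021147, -1.35209778])}
[252.26317826 218.52161608]
```

View pics/w1.png

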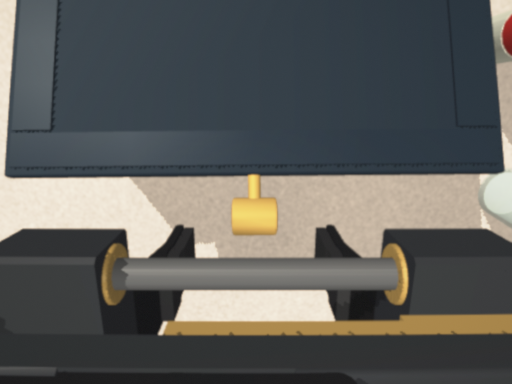

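Emit:
servo_tool --pt "0 0 0.6 0 0.6" --pt "0 0 0.7 0 0.6" --pt "0 0 0.7 0 0.6" --pt "0 0 0 0 0.6" --pt "0 0 0 0 0.0" --pt "0 0 0 0 0" --pt "0 0 0 0 0" --pt "0 0 0 0 0" --pt "0 0 0 0 0" --pt "0 0 0 0 0"

```text
time: 3.45
tool_pos: [0.4985, -0.1448, 0.1732]
eef_rot: [3.122, 0.334, 0.002]
contact_force: [0.8, -3.3, 1.1]
opening: 0.32
grasp_force: 30.0
```

Emit:
servo_tool --pt "0.33 0 -0.64 0 0" --pt "0.38 0 -0.61 0 0" --pt "0.43 0 -0.57 0 0" --pt "0.48 0 -0.53 0 0" --pt "0.53 0 -0.49 0 0" --pt "0.57 0 -0.44 0 0" --pt "0 0 0 0 0"

```text
time: 4.15
tool_pos: [0.5632, -0.1303, 0.256]
eef_rot: [3.122, 0.334, -0.008]
contact_force: [-7.0, -3.2, 10.7]
opening: 0.316
grasp_force: 30.0
```

Emit:
servo_tool --pt "0.59 0 -0.42 0 0" --pt "0.62 0 -0.36 0 0" --pt "0.65 0 -0.3 0 0" --pt "0.68 0 -0.23 0 0" --pt "0.7 0 -0.16 0 0" --pt "0.71 0 -0.1 0 0" --pt "0.6 0 -0.03 0 0" --pt "0.3 0 0 0 0" --pt "0 0 0 0 0" --pt "0 0 0 0 0" --pt "0 0 0 0 0"

```text
time: 5.25
tool_pos: [0.6844, -0.1032, 0.2974]
eef_rot: [3.123, 0.335, 0.008]
contact_force: [0.9, -1.7, 7.9]
opening: 0.315
grasp_force: 30.0
```

```bash
python3 - <<'E'
from h import *
for n in ("scene","top"):
    cv2.imwrite(f"pics/{n}1.png",capture(n)[:,:,::-1])
a=cv2.imread("pics/scene1.png")[130:290,120:290];b=cv2.imread("pics/top1.png")[70:230,210:380]
cv2.imwrite("pics/both1.png",cv2.resize(np.hstack([a,b]),None,fx=2.3,fy=2.3,interpolation=cv2.INTER_CUBIC))
E
```

```text
(no output)
```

View pics/both1.png

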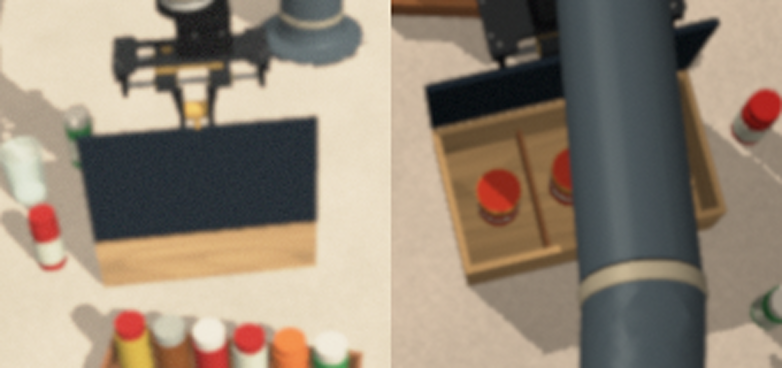

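Emit:
servo_tool --pt "0 0 0 0 0.6" --pt "0 0 0 0 0.6" --pt "0 0 0 0 0.6" --pt "0 0 -0.5 0 0.6" --pt "0 0 -0.8 0 0.6" --pt "0 0 -0.8 0 0.7" --pt "-0.8 0 -0.3 0 0.9" --pt "-1 0 0 0 0.9" --pt "-1 0 0 0 0.9" --pt "-1 0 0 0 0.9" --pt "-1 0 0 0 0.9" --pt "-1 0 0 0 0.9" --pt "-0.8 0 0 0 0.9" --pt "-0.4 0 0 0 0.9" --pt "0 0 0 0 0.9" --pt "0 0 0 0 0.9"

```text
time: 6.95
tool_pos: [0.5127, -0.1404, 0.355]
eef_rot: [-3.124, -0.335, -0.002]
contact_force: [-0.3, 0.0, -0.4]
opening: 0.903
grasp_force: 0.0
```

```bash
python3 - <<'E'
from h import *
s=sense(); print(s['tool_pos'],s['q'],s['contact_force'])
c=camera_info("wrist"); im=capture("wrist")[:,:,::-1].copy(); cv2.imwrite("pics/w2.png",im); import pickle; pickle.dump(c,open("w2.pkl","wb"))
print(c['position'],R.from_rotvec(c['orientation']).as_matrix()[:,2])
for n in("top","scene"): cv2.imwrite(f"pics/{n}2.png",capture(n)[:,:,::-1])
b=cv2.imread("pics/top2.png")[70:230,210:380]
cv2.imwrite("pics/both2.png",np.hstack([cv2.resize(im,(400,300)),cv2.resize(b,(319,300))]))
E
```

```text
[ 0.51270557 -0.14042052  0.35496692] [ 0.47212876  0.15929413 -0.32696628  1.66763476  0.05226634  1.32212279
 -1.22086476] [-0.27466722  0.03042746 -0.42967981]
[ 0.58137128 -0.12618513  0.51752507] [0.25329837 0.05370378 0.96589639]
```

View pics/both2.png

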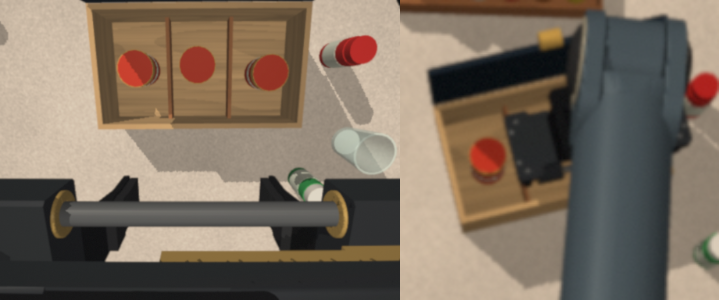

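```bash
python3 - <<'E'
from h import *
import pickle
np.set_printoptions(precision=4,suppress=True)
c=pickle.load(open("w2.pkl","rb")); im=cv2.imread("pics/w2.png"); hsv=cv2.cvtColor(im,cv2.COLOR_BGR2HSV)
H=np.array([.681,-.1043]); ex=np.array([np.cos(np.radians(12.2)),np.sin(np.radians(12.2))]); ey=np.array([-ex[1],ex[0]]); O=H-.09*ex
bf=lambda p:np.array([(p[:2]-O)@ex,(p[:2]-O)@ey])
m=((hsv[:,:,0]<12)|(hsv[:,:,0]>172))&(hsv[:,:,1]>150)&(hsv[:,:,2]>100)
for near in((172,87),(252,83),(345,92)):
    mm,ce,st=big(m,near); cn=max(cv2.findContours(mm,0,1)[0],key=cv2.contourArea)
    w=np.array([onz("",p,.093,c)[:2] for p in cv2.convexHull(cn)[:,0].astype(float)]).astype(np.float32)
    (cx,cy),r=cv2.minEnclosingCircle(w); p=onz("",ce,.093,c)
    print("tin",ce,st[:4],"centroid",p[:2],"circ",cx,cy,"diam",2*r,"box",bf(p),bf(np.array([cx,cy])))
s=400/512
for nm,px in(("front L",(97/s,129/s)),("front R",(303/s,126/s))): p=onz("",px,.1,c); print(nm,p,bf(p))
# lid top edge
E
```

```text
tin [172.2971  87.1423] [150  64  45  47] centroid [ 0.5758 -0.0278] circ 0.5754193663597107 -0.027920236811041832 diam 0.05376703664660454 box [0.0034 0.097 ] [0.0029 0.097 ]
tin [252.201   82.4539] [230  59  46  47] centroid [ 0.6007 -0.1189] circ 0.6002365946769714 -0.11902257800102234 diam 0.05358216539025307 box [0.0084 0.0027] [0.0079 0.0027]
tin [346.2107  92.3599] [324  70  46  46] centroid [ 0.6134 -0.23  ] circ 0.6130865812301636 -0.23032213747501373 diam 0.053933970630168915 box [-0.0027 -0.1086] [-0.003  -0.1088]
front L [0.4726 0.0146 0.1   ] [-0.0886  0.1603]
front R [ 0.5455 -0.3007  0.1   ] [-0.0839 -0.1634]
```

Emit:
servo_tool --pt "0 0 0 0.5 0.8" --pt "0 0 0 1 0.8" --pt "0 0 0 0.5 0.8"

```text
time: 7.4
tool_pos: [0.5126, -0.1404, 0.3542]
eef_rot: [-3.139, 0.109, 0.001]
contact_force: [-0.5, 0.5, 0.4]
opening: 0.811
grasp_force: 0.0
```

```bash
python3 -c "
from cell import *
print(sense()['q'],sense()['tool_pos'])"
```

```text
[ 0.44871206  0.15821325 -0.2998005   1.66930827  0.04762058  1.32167056
 -1.49928854] [ 0.51260269 -0.14044774  0.35422198]
```

Emit:
servo_tool --pt "0 0 0 -0.5 0.8" --pt "0 0 0 -1 0.8" --pt "0 0 0 -1 0.8" --pt "0 0 0 -1 0.8" --pt "0 0 0 -1 0.8" --pt "0 0 0 -1 0.8" --pt "0 0 0 -1 0.8" --pt "0 0 0 -1 0.8" --pt "0 0 0 -1 0.8" --pt "0 0 0 -1 0.8" --pt "0 0 0 -1 0.8" --pt "0 0 0 -1 0.8" --pt "0 0 0 -1 0.8" --pt "0 0 0 -1 0.8" --pt "0 0 0 -1 0.8" --pt "0 0 0 -1 0.8" --pt "0 0 0 -1 0.8" --pt "0 0 0 -1 0.8" --pt "0 0 0 -1 0.8" --pt "0 0 0 -1 0.8"

```text
time: 9.4
tool_pos: [0.5126, -0.1404, 0.3543]
eef_rot: [-0.744, -3.052, -0.001]
contact_force: [-0.7, -0.3, -0.5]
opening: 0.803
grasp_force: 0.0
```

Emit:
servo_tool --pt "0 0 0 -1 0.8" --pt "0 0 0 -1 0.8" --pt "0 0 0 -1 0.8" --pt "0 0 0 -1 0.8" --pt "0 0 0 -0.7 0.8" --pt "0 0 0 -0.3 0.8" --pt "0 0 0 0 0.8" --pt "0 0 0 0 0.8"

```text
time: 10.2
tool_pos: [0.5123, -0.1406, 0.3543]
eef_rot: [0.333, -3.124, -0.001]
contact_force: [-0.7, 0.5, 0.5]
opening: 0.801
grasp_force: 0.0
```

```bash
cat > to.py <<'E'
# prints tool-frame rows (units of full scale) to a world target xy
from h import *
import sys
T={'L':(.5756,-.0279),'M':(.6004,-.1190),'R':(.6132,-.2302)}
s=sense(); M=R.from_rotvec(s['eef_rot']).as_matrix()
ex=np.array([np.cos(np.radians(12.2)),np.sin(np.radians(12.2))]); ey=np.array([-ex[1],ex[0]])
print("q",s['q'].round(2),"pos",s['tool_pos'].round(4),"heading",np.degrees(np.arctan2(M[1,0],M[0,0])).round(2),"F",s['contact_force'].round(2),"open",round(s['opening'],3))
t=np.array(T[sys.argv[1]])+float(sys.argv[2])*ex+float(sys.argv[3])*ey
d=np.array([*t,float(sys.argv[4])])-s['tool_pos']; print("tool units xyz",(M.T@d/.025).round(3))
E
python3 to.py L 0 0 0.14
```

```text
q [ 0.76  0.2  -0.67  1.65  0.13  1.33  1.85] pos [ 0.5123 -0.1406  0.3543] heading -167.81 F [-0.66  0.51  0.53] open 0.801
tool units xyz [-3.427  3.866  8.576]
```

Emit:
servo_tool --pt "-0.5 0.6 0 0 0.76" --pt "-0.85 0.95 0 0 0.76" --pt "-0.85 0.95 0.3 0 0.76" --pt "-0.85 0.95 0.8 0 0.76" --pt "-0.38 0.42 1 0 0.76" --pt "0 0 1 0 0.76" --pt "0 0 1 0 0.76" --pt "0 0 1 0 0.76" --pt "0 0 1 0 0.76" --pt "0 0 1 0 0.76" --pt "0 0 0.8 0 0.76" --pt "0 0 0.4 0 0.76" --pt "0 0 0 0 0.76" --pt "0 0 0 0 0.76" --pt "0 0 0 0 0.76"

```text
time: 11.7
tool_pos: [0.5762, -0.0279, 0.1483]
eef_rot: [-0.334, 3.121, -0.001]
contact_force: [0.4, -0.2, -0.1]
opening: 0.753
grasp_force: 0.0
```

```bash
python3 to.py L 0 0 0.061
```

```text
q [ 0.48  0.47 -0.66  1.82  0.34  0.96  1.45] pos [ 0.5762 -0.0279  0.1483] heading -167.79 F [ 0.45 -0.18 -0.13] open 0.753
tool units xyz [0.033 0.008 3.493]
```

Emit:
servo_tool --pt "0 0 0.8 0 0.76" --pt "0 0 1 0 0.76" --pt "0 0 0.8 0 0.76" --pt "0 0 0.6 0 0.76" --pt "0 0 0.29 0 0.76" --pt "0 0 0 0 0.76" --pt "0 0 0 0 0.76"

```text
time: 12.4
tool_pos: [0.5761, -0.0279, 0.0607]
eef_rot: [-0.334, 3.122, -0.0]
contact_force: [-0.1, -0.1, 0.1]
opening: 0.76
grasp_force: 0.0
```

Emit:
servo_tool --pt "0 0 0 0 0.3" --pt "0 0 0 0 0.3" --pt "0 0 0 0 0.3" --pt "0 0 0 0 0.3" --pt "0 0 0 0 0.3"

```text
time: 12.9
tool_pos: [0.5758, -0.0279, 0.0605]
eef_rot: [-0.334, 3.123, -0.0]
contact_force: [0.2, -0.3, 4.6]
opening: 0.613
grasp_force: 30.0
```

Gripped at 53 mm. Lift 30 mm, hold for weighing.

Emit:
servo_tool --pt "0 0 -0.3 0 0.3" --pt "0 0 -0.5 0 0.3" --pt "0 0 -0.4 0 0.3" --pt "0 0 0 0 0.3" --pt "0 0 0 0 0.3" --pt "0 0 0 0 0.3" --pt "0 0 0 0 0.3" --pt "0 0 0 0 0.3" --pt "0 0 0 0 0.3"

```text
time: 13.8
tool_pos: [0.5751, -0.028, 0.0895]
eef_rot: [0.334, -3.123, -0.0]
contact_force: [-0.2, 0.3, -2.4]
opening: 0.611
grasp_force: 30.0
```

Emit:
servo_tool --pt "0 0 0 0 0.3"

```text
time: 13.9
tool_pos: [0.5752, -0.0281, 0.0897]
eef_rot: [0.334, -3.124, 0.0]
contact_force: [-0.9, 0.7, -2.9]
opening: 0.616
grasp_force: 30.0
```

Emit:
servo_tool --pt "0 0 0 0 0.3"

```text
time: 14.0
tool_pos: [0.5753, -0.028, 0.0897]
eef_rot: [0.334, -3.124, 0.0]
contact_force: [0.1, 0.4, -1.6]
opening: 0.616
grasp_force: 30.0
```

Emit:
servo_tool --pt "0 0 0.3 0 0.3" --pt "0 0 0.4 0 0.3" --pt "0 0 0.3 0 0.3" --pt "0 0 0.16 0 0.3" --pt "0 0 0 0 0.3" --pt "0 0 0 0 0.3"

```text
time: 14.6
tool_pos: [0.5753, -0.0279, 0.0606]
eef_rot: [0.335, -3.124, -0.0]
contact_force: [-1.3, 0.0, -0.9]
opening: 0.62
grasp_force: 30.0
```

Emit:
servo_tool --pt "0 0 0 0 0.7" --pt "0 0 0 0 0.75" --pt "0 0 0 0 0.75" --pt "0 0 0 0 0.75" --pt "0 0 -0.4 0 0.75" --pt "0 0 -0.9 0 0.75" --pt "0 0 -1 0 0.75" --pt "0 0 -0.9 0 0.75" --pt "0 0 -0.3 0 0.75" --pt "0 0 0 0 0.75" --pt "0 0 0 0 0.75"

```text
time: 15.7
tool_pos: [0.5747, -0.0283, 0.1476]
eef_rot: [0.334, -3.123, 0.0]
contact_force: [-0.7, -0.0, -1.0]
opening: 0.75
grasp_force: 0.0
```

```bash
python3 to.py M 0 0 0.14
```

```text
q [ 0.48  0.47 -0.66  1.82  0.34  0.97  1.45] pos [ 0.5747 -0.0283  0.1476] heading -167.78 F [-0.75 -0.01 -1.01] open 0.75
tool units xyz [-0.237 -3.765  0.305]
```

Emit:
servo_tool --pt "-0.04 -0.5 0 0 0.78" --pt "-0.05 -0.8 0 0 0.78" --pt "-0.05 -0.9 0 0 0.78" --pt "-0.05 -0.8 0 0 0.78" --pt "-0.05 -0.56 0 0 0.78" --pt "0 -0.2 0 0 0.78" --pt "0 0 0 0 0.78" --pt "0 0 0 0 0.78" --pt "0 0 0.8 0 0.78" --pt "0 0 1 0 0.78" --pt "0 0 0.8 0 0.78" --pt "0 0 0.6 0 0.78" --pt "0 0 0.25 0 0.78" --pt "0 0 0 0 0.78" --pt "0 0 0 0 0.78"

```text
time: 17.2
tool_pos: [0.6017, -0.1183, 0.0629]
eef_rot: [-0.335, 3.122, -0.0]
contact_force: [0.3, -0.4, 0.1]
opening: 0.781
grasp_force: 0.0
```

Emit:
servo_tool --pt "0 0 0 0 0.3" --pt "0 0 0 0 0.3" --pt "0 0 0 0 0.3" --pt "0 0 0 0 0.3" --pt "0 0 0 0 0.3"

```text
time: 17.7
tool_pos: [0.6014, -0.1186, 0.0627]
eef_rot: [-0.334, 3.123, -0.001]
contact_force: [-0.2, -0.5, 4.4]
opening: 0.615
grasp_force: 30.0
```

Emit:
servo_tool --pt "0 0 -0.3 0 0.3" --pt "0 0 -0.5 0 0.3" --pt "0 0 -0.4 0 0.3" --pt "0 0 0 0 0.3" --pt "0 0 0 0 0.3" --pt "0 0 0 0 0.3" --pt "0 0 0 0 0.3" --pt "0 0 0 0 0.3" --pt "0 0 0 0 0.3"

```text
time: 18.6
tool_pos: [0.6009, -0.1186, 0.0918]
eef_rot: [0.334, -3.123, -0.0]
contact_force: [-0.2, -0.2, -4.6]
opening: 0.618
grasp_force: 30.0
```

Emit:
servo_tool --pt "0 0 0 0 0.3"

```text
time: 18.7
tool_pos: [0.601, -0.1186, 0.0919]
eef_rot: [0.334, -3.124, -0.0]
contact_force: [-0.2, -0.4, -3.6]
opening: 0.615
grasp_force: 30.0
```

Emit:
servo_tool --pt "0 0 0 0 0.3"

```text
time: 18.8
tool_pos: [0.601, -0.1186, 0.092]
eef_rot: [0.334, -3.124, 0.0]
contact_force: [-0.7, 0.1, -4.4]
opening: 0.615
grasp_force: 30.0
```

Emit:
servo_tool --pt "0 0 0.3 0 0.3" --pt "0 0 0.4 0 0.3" --pt "0 0 0.3 0 0.3" --pt "0 0 0.16 0 0.3" --pt "0 0 0 0 0.3" --pt "0 0 0 0 0.3"

```text
time: 19.4
tool_pos: [0.6011, -0.1185, 0.0628]
eef_rot: [-0.335, 3.124, 0.0]
contact_force: [0.4, 0.3, -3.7]
opening: 0.611
grasp_force: 30.0
```

Emit:
servo_tool --pt "0 0 0 0 0.7" --pt "0 0 0 0 0.78" --pt "0 0 0 0 0.78" --pt "0 0 0 0 0.78" --pt "0 0 -0.4 0 0.78" --pt "0 0 -0.9 0 0.78" --pt "0 0 -1 0 0.78" --pt "0 0 -0.9 0 0.78" --pt "0.4 -0.5 -0.3 0 0.78" --pt "0.7 -0.9 0 0 0.9" --pt "0.7 -1 0 0 1" --pt "0.2 -1 0 0 1" --pt "0 -0.8 0 0 1" --pt "0 -0.3 0 0 1" --pt "0 0 0 0 1"

```text
time: 20.9
tool_pos: [0.5766, -0.2398, 0.1507]
eef_rot: [-0.332, 3.123, 0.0]
contact_force: [-0.0, 0.6, -0.2]
opening: 0.995
grasp_force: 0.0
```

Emit:
servo_tool --pt "0 0 0 0.5 1" --pt "0 0 0 1 1" --pt "0 0 0 1 1" --pt "0 0 0 1 1" --pt "0 0 0 1 1" --pt "0 0 0 1 1" --pt "0 0 0 1 1" --pt "0 0 0 1 1" --pt "0 0 0 1 1" --pt "0 0 0 1 1" --pt "0 0 0 1 1" --pt "0 0 0 0.75 1" --pt "0 0 0 0 1" --pt "0 0 0 0 1"

```text
time: 22.3
tool_pos: [0.5765, -0.2374, 0.1506]
eef_rot: [-1.966, -2.45, -0.001]
contact_force: [-0.5, -0.3, -0.1]
opening: 1.002
grasp_force: 0.0
```

```bash
python3 to.py R -0.012 0 0.061; python3 - <<'E'
from h import *
a=capture("scene")[:,:,::-1];b=capture("top")[:,:,::-1]; cv2.imwrite("pics/top3.png",b); cv2.imwrite("pics/scene3.png",a)
cv2.imwrite("pics/both3.png",cv2.resize(np.hstack([a[130:290,120:290],b[70:230,210:380]]),None,fx=2.3,fy=2.3,interpolation=cv2.INTER_CUBIC))
E
```

```text
q [ 0.51  0.47 -0.26  1.73  0.14  0.97  0.42] pos [ 0.5765 -0.2374  0.1506] heading 102.49 F [-0.5  -0.28 -0.13] open 1.002
tool units xyz [-0.038  1.016  3.583]
```

View pics/both3.png

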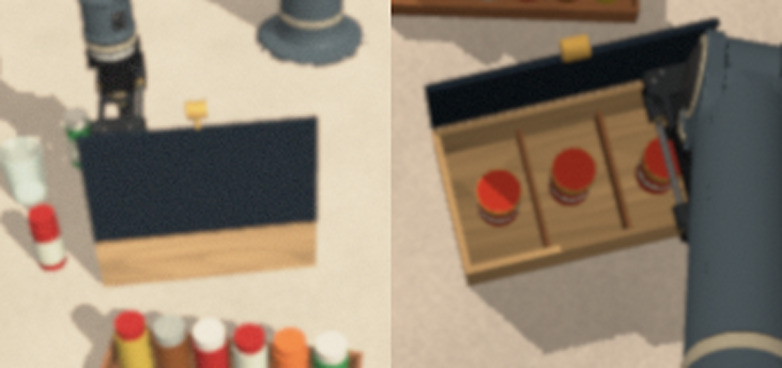

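Emit:
servo_tool --pt "-0.04 0.6 0 0 1" --pt "0 0.42 0 0 1" --pt "0 0 0 0 1" --pt "0 0 0.5 0 1" --pt "0 0 0.6 0 1" --pt "0 0 0.6 0 1" --pt "0 0 0 0 1"

```text
time: 23.1
tool_pos: [0.5985, -0.2343, 0.1044]
eef_rot: [-1.969, -2.44, 0.004]
contact_force: [-0.7, -0.4, -0.8]
opening: 0.999
grasp_force: 0.0
```

Emit:
servo_tool --pt "0 0 0.4 0 1" --pt "0 0 0.5 0 1" --pt "0 0 0 0 1"

```text
time: 23.4
tool_pos: [0.5998, -0.2344, 0.0835]
eef_rot: [-1.97, -2.443, 0.002]
contact_force: [-0.8, -0.4, 1.0]
opening: 1.001
grasp_force: 0.0
```

```bash
python3 to.py R -0.012 0 0.061
```

```text
q [ 0.48  0.57 -0.24  1.72  0.17  0.87  0.38] pos [ 0.5998 -0.2344  0.0835] heading 102.22 F [-0.83 -0.39  0.96] open 1.001
tool units xyz [0.051 0.083 0.899]
```

Emit:
servo_tool --pt "0.05 0.05 0.5 0 1" --pt "0 0 0.4 0 1" --pt "0 0 0 0 1" --pt "0 0 0 0 1" --pt "0 0 0 0 0.8" --pt "0 0 0 0 0.7" --pt "0 0 0 0 0.6" --pt "0 0 0 0 0.4" --pt "0 0 0 0 0.3" --pt "0 0 0 0 0.3" --pt "0 0 0 0 0.3" --pt "0 0 0 0 0.3"

```text
time: 24.6
tool_pos: [0.6031, -0.2332, 0.0638]
eef_rot: [1.971, 2.444, 0.002]
contact_force: [3.3, 0.8, 6.5]
opening: 0.613
grasp_force: 30.0
```

Emit:
servo_tool --pt "0 0 -0.3 0 0.3" --pt "0 0 -0.5 0 0.3" --pt "0 0 -0.4 0 0.3" --pt "0 0 0 0 0.3" --pt "0 0 0 0 0.3" --pt "0 0 0 0 0.3" --pt "0 0 0 0 0.3" --pt "0 0 0 0 0.3" --pt "0 0 0 0 0.3"

```text
time: 25.5
tool_pos: [0.6019, -0.2332, 0.0928]
eef_rot: [-1.972, -2.445, 0.0]
contact_force: [0.7, 0.1, -2.1]
opening: 0.611
grasp_force: 30.0
```

Emit:
servo_tool --pt "0 0 0 0 0.3"

```text
time: 25.6
tool_pos: [0.602, -0.2333, 0.0929]
eef_rot: [-1.972, -2.445, 0.0]
contact_force: [0.0, 0.3, -1.9]
opening: 0.616
grasp_force: 30.0
```

Emit:
servo_tool --pt "0 0 0 0 0.3"

```text
time: 25.7
tool_pos: [0.6021, -0.2333, 0.093]
eef_rot: [-1.972, -2.445, 0.0]
contact_force: [0.3, -0.1, -2.2]
opening: 0.612
grasp_force: 30.0
```

Emit:
servo_tool --pt "0 0 0.3 0 0.3" --pt "0 0 0.4 0 0.3" --pt "0 0 0.3 0 0.3" --pt "0 0 0.16 0 0.3" --pt "0 0 0 0 0.3" --pt "0 0 0 0 0.3"

```text
time: 26.3
tool_pos: [0.6017, -0.2332, 0.0638]
eef_rot: [-1.972, -2.444, 0.001]
contact_force: [-1.5, -0.4, 0.9]
opening: 0.614
grasp_force: 29.9
```

Emit:
servo_tool --pt "0 0 0 0 0.7" --pt "0 0 0 0 0.8" --pt "0 0 0 0 0.8" --pt "0 0 0 0 0.8" --pt "0 0 -0.4 0 0.8" --pt "0 0 -0.9 0 0.8" --pt "0 0 -1 0 0.8" --pt "0 0 -0.9 0 0.8" --pt "0 -0.6 -0.3 0 0.78" --pt "0 -0.6 0 0 0.78" --pt "0 0 0 0 0.78"

```text
time: 27.4
tool_pos: [0.5698, -0.2411, 0.1516]
eef_rot: [-1.975, -2.442, 0.004]
contact_force: [-0.4, -0.3, -1.0]
opening: 0.787
grasp_force: 0.0
```

Emit:
servo_tool --pt "0 0 0 -0.5 0.78" --pt "0 0 0 -1 0.78" --pt "0 0 0 -1 0.78" --pt "0 0 0 -1 0.78" --pt "0 0 0 -1 0.78" --pt "0 0 0 -1 0.78" --pt "0 0 0 -1 0.78" --pt "0 0 0 -1 0.78" --pt "0 0 0 -1 0.78" --pt "0 0 0 -1 0.78" --pt "0 0 0 -1 0.78" --pt "0 0 0 -0.75 0.78" --pt "0 0 0 0 0.78" --pt "0 0 0 0 0.78"

```text
time: 28.8
tool_pos: [0.5725, -0.2397, 0.1511]
eef_rot: [0.331, -3.124, -0.001]
contact_force: [-0.1, 0.3, -0.2]
opening: 0.779
grasp_force: 0.0
```

```bash
python3 to.py M 0 0 0.062
```

```text
q [ 0.77  0.52 -0.62  1.72  0.35  1.01  1.81] pos [ 0.5725 -0.2397  0.1511] heading -167.92 F [-0.15  0.28 -0.17] open 0.779
tool units xyz [-2.105  4.484  3.564]
```

Emit:
servo_tool --pt "-0.3 0.6 0 0 0.78" --pt "-0.45 0.9 0 0 0.78" --pt "-0.45 0.9 0 0 0.78" --pt "-0.45 0.9 0 0 0.78" --pt "-0.3 0.8 0 0 0.78" --pt "-0.15 0.38 0 0 0.78" --pt "0 0 0 0 0.78" --pt "0 0 0 0 0.78"

```text
time: 29.6
tool_pos: [0.6003, -0.1197, 0.1515]
eef_rot: [0.333, -3.124, 0.001]
contact_force: [0.1, -0.4, 0.5]
opening: 0.783
grasp_force: 0.0
```

```bash
python3 to.py M 0 0 0.062
```

```text
q [ 0.59  0.51 -0.63  1.74  0.35  1.01  1.61] pos [ 0.6003 -0.1197  0.1515] heading -167.82 F [ 0.11 -0.45  0.47] open 0.783
tool units xyz [-0.013  0.03   3.579]
```

Emit:
servo_tool --pt "0 0 0.8 0 0.78" --pt "0 0 1 0 0.78" --pt "0 0 0.9 0 0.78" --pt "0 0 0.6 0 0.78" --pt "0 0 0.26 0 0.78" --pt "0 0 0 0 0.78" --pt "0 0 0 0 0.3" --pt "0 0 0 0 0.3" --pt "0 0 0 0 0.3" --pt "0 0 0 0 0.3" --pt "0 0 0 0 0.3"

```text
time: 30.7
tool_pos: [0.6011, -0.1187, 0.0636]
eef_rot: [-0.335, 3.122, -0.0]
contact_force: [0.3, 1.4, 5.7]
opening: 0.615
grasp_force: 30.0
```

Emit:
servo_tool --pt "0 0 -0.3 0 0.3" --pt "0 0 -0.5 0 0.3" --pt "0 0 -0.7 0 0.3" --pt "0 0 -0.8 0 0.3" --pt "0 0 -0.8 0 0.3" --pt "0 0 -0.8 0 0.3" --pt "0 0 -0.8 0 0.3" --pt "0 0 -0.8 0 0.3" --pt "0 0 -0.8 0 0.3" --pt "0 0 -0.7 0 0.3" --pt "0 0 -0.5 0 0.3" --pt "0 0 -0.2 0 0.3" --pt "0 0 0 0 0.3" --pt "0 0 0 0 0.3" --pt "0 0 0 0 0.3" --pt "0 0 0 0 0.3" --pt "0 0 0 0 0.3"

```text
time: 32.4
tool_pos: [0.6002, -0.119, 0.2545]
eef_rot: [0.335, -3.123, -0.0]
contact_force: [0.6, -0.2, -3.9]
opening: 0.615
grasp_force: 30.0
```

```bash
python3 - <<'E'
from h import *
a=capture("scene")[:,:,::-1];b=capture("top")[:,:,::-1]
cv2.imwrite("pics/both4.png",cv2.resize(np.hstack([a[100:290,100:290],b[50:240,210:400]]),None,fx=2.1,fy=2.1,interpolation=cv2.INTER_CUBIC))
s=sense(); print(s['contact_force'],s['opening'],s['grasp_force'])
c=camera_info("wrist")
# lid angle from knob seen in earlier unobstructed pictures (top3/scene3)
K=[]
for n,near in(("top",(460-210,90)),("scene",(205,177))):
    im=cv2.imread(f"pics/{n}3.png"); h=cv2.cvtColor(im,cv2.COLOR_BGR2HSV); near={"top":(210+575/4.6*2/2,70+48/2.3),"scene":(120+196/2.3,130+108/2.3)}[n]
    if n=="top": near=(210+(575-391)/2.3,70+48/2.3)
    m,ce,st=big((h[:,:,0]>12)&(h[:,:,0]<28)&(h[:,:,1]>120)&(h[:,:,2]>130),near); K.append(ce); print(n,ce,st)
p,e=two("top",K[0],"scene",K[1]); d=p-[.681,-.1043,.1]; x=d[0]*.9774+d[1]*.2113
print(p,e,"lid",np.pi-np.arctan2(d[2],x)-.022)
E
```

```text
[-0.00644577  0.04564889 -4.59161394] 0.6143909884103942 29.989505857229233
top [289.70833333  89.45833333] [284  85  13  10  96]
scene [204.76595745 177.72340426] [201 175   8   8  47]
[ 0.67513908 -0.10575048  0.30786116] 0.000314644309954598 lid 1.5197709102932377
```

View pics/both4.png

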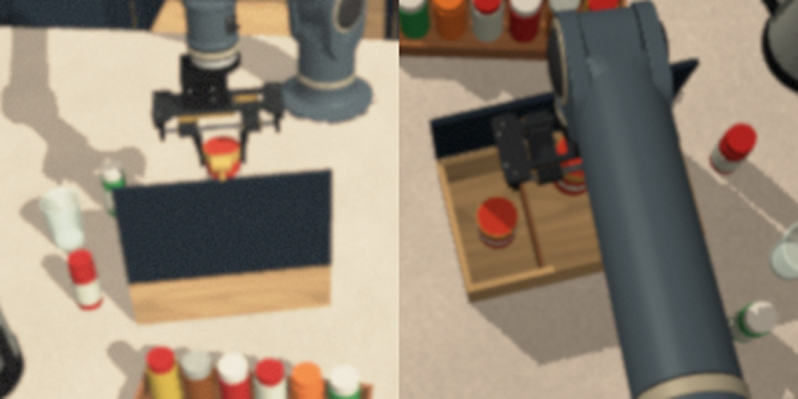

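```bash
python3 -c "
from cell import *
print(finish_job())"
```

```text
the job is handed in; nothing more can be done
None
```

I handed the job in with the lid upright (about 1.52 rad). The gripper holds the middle tin, the heaviest at about 4.2 N against 2.3 N (left) and 2.1 N (right), with its underside about 10 cm above the rim. The left and right tins are back in their compartments, but the arm hid the right tin in the last picture, so I didn't see it standing. The verdict was not reported back.

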